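# Cradle a battery pack and hold the charger cover open

## Task

Get a battery pack ready to be plugged in: lift the pack out of the grey parts bin, set it down (do not drop it) flat inside the cradle of the charging station, between the cradle's rims, and let go of it. Then take the bar of the station's cover, which falls shut by itself, raise the cover to 60 degrees from closed and finish still holding it there, so that a colleague can reach the terminals. Leave the other things on the bench where they are.

Things in the scene. Friction and masses are not known exactly. Their poses are not given: they have to be found in the camera images.
- pack: hard-case battery pack, black with a paper wrap and brass end contacts, a block 90 (its x) x 42 (its y) x 40 mm (z), about 0.2 kg, lying flat and alone in the bin with its long axis anywhere within about 0.6 rad of the bin's x; origin at the centre of its underside. Either end may face either way in the cradle
- bin: grey open parts bin fixed to the bench, outside 170 (x) x 140 (y) x 55 mm high, walls and floor 4 mm thick; origin at the centre of its underside on the bench. It may stand on either side of the station
- station: charging station fixed to the bench: dark base plate 130 (x) x 270 (y) x 8 mm high with a grey terminal box 130 (x) x 160 (y) x 75 mm high centred at y = +55 mm, the aluminium cover on top of it, and a black-rimmed cradle centred at y = -95 mm; origin at the centre of the base's underside on the bench, front with the cover's bar at -x. Yaw within 0.3 rad
- cradle (a point): centre of the cradle's flat floor, 8 mm above the bench, axes as the station's. The floor is 112 (x) x 66 mm (y) inside rims 5 mm thick that stand 8 mm above it; the terminal box's wall is 70 mm away on the +y side. The pack lies in it with its long axis along x
- hinge (a point): middle of the cover's hinge line on the station, 77 mm above the bench at the rear (+x) edge of the terminal box; axes as the station's; the hinge runs along y
- cover (a joint): opening angle in rad of the cover (about 0.35 kg; aluminium plate 130 x 160 x 6 mm on the terminal box, its underside level with the hinge line): 0 closed and level, 60 degrees = 1.047, stop at 1.4. Opening turns it about the hinge's +y axis: the bar swings up and back, away from the robot. No spring or catch and almost no friction: the cover falls shut when let go
- cover_bar (a point): middle of the cover's pull bar: round steel, 12 mm thick, along y, 100 mm long between two like arms at its ends. It lies 180 mm from the hinge along the cover's -x, 3 mm above the hinge line (80 mm above the bench when closed), 50 mm (bar centre) in front of the plate's edge; below it only the bench, so a finger fits on each side. It may turn between the fingers. Axes turn with the cover
- wheel_a: model-car wheel with black tyre and white rim lying flat, 66 mm across, 28 mm high, behind the cradle; origin at the centre of its underside; not part of the job
- wheel_b: model-car wheel like the other, lying flat, 66 mm across, 28 mm high, on the robot's side of the bin; origin at the centre of its underside; not part of the job
- tape: roll of white tape lying flat, 60 mm across, 20 mm high, on the robot's side of the cradle; origin at the centre of its underside; not part of the job
- screwdriver: screwdriver with a black handle lying on the bench, 180 mm long, on the +y side of the station; origin at the middle of the tool; not part of the job
- pot: small round metal pot, 60 mm across, 45 mm high, beyond the bin; origin at the centre of its underside; not part of the job
- multimeter: yellow multimeter lying flat, 150 x 75 x 35 mm, far to the robot's right; origin at the centre of its underside; not part of the job
- glue: white bottle standing, 44 mm across, 120 mm high, far to the robot's left; origin at the centre of its underside; not part of the job
There are look-alikes about, which are no part of the job. What is shaped like the pack but green or turquoise is not meant.

How it is judged:
By the outcome, as a careful person would: the job done as asked, in the order asked, and still so for the second after the job is handed in, while the arm keeps its last pose, push and grip.
It also fails if it takes over 58 s, if anything falls off the work surface, if the arm or the gripper's body presses on something with over 40 N, if the wrist force passes 120 N, or if a joint passes its speed limit or range.

## Robot

A 7-joint arm with a two-finger parallel gripper is mounted at the origin on the work surface. World frame = base frame: x ahead of the robot, y to its left, z up, the work surface at z = 0. Lengths are in m, angles in rad, forces in N, time in s.
With the tool pointing down it reaches from about 0.4 to 0.85 m from the base axis. Payload 10.4 kg.
Tool frame: the origin (TCP) lies at the very end of the fingers, on their centre line; the grasp point (between the pads) lies r.tcp_to_grasp behind it (r.tcp_to_grasp is the distance from the TCP to the grasp point, in m); z points along the fingers, y is the line along which they close (so a half turn about z gives the same grasp; the last joint's range is limited). The gripper opens to 87 mm and grips with 3 to 60 N. Pads are 19 mm wide; open, the fingers measure 117 mm over their backs; the gripper's body (75 mm by 190 mm) begins 51 mm behind the grasp point.
Start: joints at [1.145, 0.332, -0.065, 1.46, 0.022, 1.35, -0.088], TCP at [0.245, -0.575, 0.223] pointing down, gripper open.
Joint ranges: [-2.6, 2.6], [-0.5, 2.12], [-1.47, 1.34], [0.16, 2.42], [-1.27, 4.41], [0.06, 2.06], [-2.6, 2.6]. Speed limits (rad/s): [2.22, 2.22, 2.79, 2.79, 3.14, 3.14, 3.14].

## Interface

Orientations are given as a unit quaternion [x, y, z, w].
In Python, from bench import monitor, cams, ticket, r gives the robot as it stands.
- The arm moves only by the shell command python3 -m crank 'ROWS' [OPENING] [FORCE]. ROWS is a JSON object whose one key "steps" holds a list of rows, each a list of 2 entries, a list of its own where there are three numbers: the shift along the world's x, y, z in units of 25 mm (1.0 is 25 mm), then the turn, a rotation vector about the world's x, y, z in units of 5 degrees (1.0 is 5 degrees). In form: {"steps": [[[x, y, z], [ax, ay, az]], ...]}. A call has 1 to 10 rows; each row shifts and turns the commanded pose from where the row before left it; what a row does not reach is not made up. A row lasts 1/12 s, in which the tool goes at most 41.7 mm and 7.16 degrees, less where a joint would pass 70% of its speed; a pose out of reach is approached as far as the arm can. A call is refused whole if a number of a shift passes 1 or a number of a turn 1, either way. A call with a gripper value outside its range is refused whole. OPENING is the finger opening in mm, from 0 to 87, set as the call begins (- or left out, the last holds). The fingers move at their own pace and stop on an object; FORCE is the grip in N (left out, the last holds). Time passes only in rows, so rows that do not move let the fingers close. It gives the time, the measured TCP pose, the force, the opening and the grip force at its end, in the units of the state.
- monitor.read_state(): the state, without advancing time (a new reading comes with each control period).
- cams.camera(name): name is "scene" or "top"; returns a dict with "pixels" (420x560x3 uint8, blue, green, red), "z_map" (420x560 float32, m along the optical axis (not along the pixel's ray), 0 where there is no reading), "vfov" (degrees; the focal length in pixels is half the picture's height over the tangent of half this angle, whatever the lens; pixels are square), "cx", "cy" (the principal point, pixels), "T" (4x4, takes a point from camera to world coordinates). Camera axes: x right, y up, looking along -z (the intrinsics and any distortion apply to the point x, -y, -z); pixel columns grow to the right and rows downward; lengths in m; the calibration is good to about 2 mm. A picture is of the moment at which its call begins.
- ticket.close_job(): hands the job in; it is judged then, once.
The state is a dict: "time": time; "joint_positions": joint angles; "joint_vel": joint speeds; "joint_torque": joint torques, N m; "ee_pos": TCP position; "eef_rot": TCP orientation; "ft_force": force on the tool from outside, world axes, zero at the start; "torque": the same for the moment, N m; "width": finger opening in m; "grip_force": force on a finger pad.
Only numpy, scipy, OpenCV 4.12 (cv2) and the standard library are available. Lean on these libraries where they do the work, as an engineer would, in place of code of your own. Each camera call takes 0.05 s, during which the arm holds its last target. There are 200 camera calls.

## Working session

There is one attempt and no reset: what is moved stays moved. The work goes in short steps, Python scripts to look and compute and a shell command to move; the robot and the scene stay as the last step left them, time stands still between calls to the robot, and variables do not carry over. Pictures are saved under pics/ and viewed, at most 10 in all, crops included, and the job is handed in when it is done.

```bash
ls; mkdir -p pics; python3 - <<'E'
from bench import monitor,cams,r
import cv2,numpy as np
for n in("scene","top"):
    c=cams.camera(n); cv2.imwrite(f"pics/{n}0.png",c["pixels"]); np.savez(f"{n}0.npz",**c)
    print({k:v for k,v in c.items() if k not in("pixels","z_map")})
s=monitor.read_state(); print(s, r.tcp_to_grasp)
E
```

```text
pics
{'vfov': 55.12043164051283, 'cx': 274.2008988650202, 'cy': 211.67136892804226, 'T': array([[ 0.51629757, -0.54995022,  0.65649949,  1.33897181],
       [ 0.85624455,  0.31644753, -0.40829673, -0.45098449],
       [ 0.01679524,  0.77292672,  0.63427297,  0.82559181],
       [ 0.        ,  0.        ,  0.        ,  1.        ]])}
{'vfov': 44.79563152817092, 'cx': 275.2916439970205, 'cy': 212.14522697893494, 'T': array([[-0.03514408,  0.97865821, -0.2024673 ,  0.31943012],
       [-0.99936641, -0.03327407,  0.01263347,  0.02451724],
       [ 0.00562694,  0.20278301,  0.97920753,  1.44894991],
       [ 0.        ,  0.        ,  0.        ,  1.        ]])}
{'time': 0.1, 'joint_positions': array([ 1.14540813,  0.33277965, -0.06470312,  1.46086328,  0.02161743,
        1.34989787, -0.08849715]), 'joint_vel': array([ 2.21908398e-04, -1.19237811e-03,  9.14667657e-05, -2.00647363e-03,
       -7.34881796e-04, -3.31102432e-04, -1.30093263e-03]), 'joint_torque': array([ 2.59836816e-03, -6.24542928e+01,  2.56093912e-02, -3.90719748e+01,
       -6.11104793e-02,  3.65516287e-02,  1.09815012e-04]), 'ee_pos': array([ 0.24484697, -0.57466512,  0.2218488 ]), 'eef_rot': array([ 9.79785570e-01,  2.00049604e-01, -1.60981572e-04, -6.04996247e-04]), 'ft_force': array([ 0.25618588, -0.02366564,  0.44864221]), 'torque': array([-0.04254869,  0.01522973, -0.00923115]), 'grip_force': 0.0, 'width': 0.08710792394035677} 0.0187
```

View pics/scene0.png

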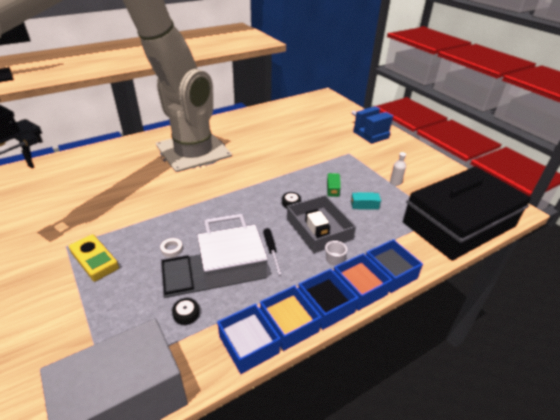

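View pics/top0.png

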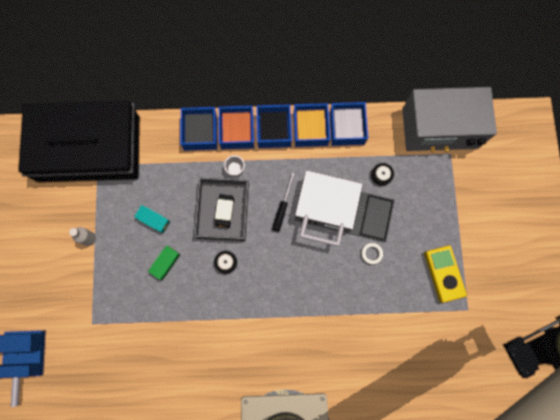

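The scene is clear. These could be taken for the pack:
- White-wrapped black block in the grey bin, top (223,211) and scene (318,222). This one fits the description.
- Green block, top (164,263). Excluded by colour.
- Turquoise block, top (152,219). Excluded by colour.

Next I measure with both cameras and take one close crop.

```bash
cat > h.py <<'E'
import numpy as np,cv2
def cloud(c):
    z=c["z_map"]; h,w=z.shape; f=h/2/np.tan(np.radians(float(c["vfov"]))/2)
    v,u=np.mgrid[:h,:w]
    p=np.stack([(u-c["cx"])/f*z,-(v-c["cy"])/f*z,-z,np.ones_like(z)],-1)@c["T"].T
    p=p[...,:3]; p[z==0]=np.nan; return p
def rect(p):
    (cx,cy),(a,b),t=cv2.minAreaRect((p[:,:2]*1000).astype(np.float32))
    if a<b: a,b,t=b,a,t+90
    t=(t+90)%180-90
    return f"c=({cx:.1f},{cy:.1f}) {a:.1f}x{b:.1f} long-axis {np.radians(t):.3f} rad, z med {np.median(p[:,2])*1000:.1f} n={len(p)}"
E
python3 - <<'E'
from h import *
for n in("top","scene"):
    c=np.load(n+"0.npz"); P=cloud(c); print(n)
    bx={"top":dict(table=(380,300,420,310),table2=(110,170,180,180),cover=(285,165,370,235),pack=(208,188,238,236),bin=(190,170,255,248),cradle=(355,190,398,245),bar=(295,210,350,250)),
        "scene":dict(table=(120,220,150,240),cover=(190,222,270,275),pack=(298,205,335,240),bin=(280,190,360,250),bar=(200,212,250,240),cradle=(160,250,200,295))}[n]
    lo=dict(table=(-20,20),table2=(-20,20),cover=(78,90),pack=(38,49),bin=(50.5,62),cradle=(10,22),bar=(60,95))
    for k,(a,b,d,e) in bx.items():
        q=P[b:e,a:d].reshape(-1,3); q=q[np.isfinite(q[:,2])]; l,h=lo[k]
        q=q[(q[:,2]*1000>l)&(q[:,2]*1000<h)]
        if len(q)>5: print(k,rect(q))
c=np.load("top0.npz"); P=cloud(c)
np.set_printoptions(precision=0,suppress=True,linewidth=200)
print((P[180:244:3,196:250:3,2]*1000))
print((P[190:248:3,352:400:3,2]*1000))
print((P[212:250:2,296:352:3,2]*1000))
cv2.imwrite("pics/crop.png",cv2.resize(c["pixels"][150:270,180:410],None,fx=3.4,fy=3.4,interpolation=cv2.INTER_CUBIC))
E
```

```text
top
table c=(343.1,-332.5) 112.0x25.1 long-axis 1.536 rad, z med 0.7 n=397
table2 c=(743.7,382.7) 196.8x32.7 long-axis 1.558 rad, z med 1.5 n=450
cover c=(611.3,-135.8) 181.8x160.2 long-axis -0.277 rad, z med 82.7 n=2654
pack c=(621.6,151.2) 91.3x42.5 long-axis -0.153 rad, z med 43.9 n=449
bin c=(625.7,157.3) 170.9x140.7 long-axis -0.083 rad, z med 54.6 n=308
cradle c=(593.4,-281.7) 161.5x120.0 long-axis -0.054 rad, z med 13.0 n=524
bar c=(554.3,-120.7) 149.2x100.2 long-axis 1.545 rad, z med 82.8 n=1044
scene
table c=(344.8,-332.8) 111.7x88.5 long-axis -0.303 rad, z med 1.9 n=596
cover c=(613.1,-137.8) 183.1x160.1 long-axis -0.284 rad, z med 83.7 n=2315
pack c=(631.0,139.9) 169.0x112.9 long-axis -0.588 rad, z med 44.6 n=404
bin c=(626.2,155.8) 173.9x142.4 long-axis -0.086 rad, z med 54.4 n=332
bar c=(559.7,-125.6) 132.6x106.0 long-axis 1.076 rad, z med 84.2 n=739
cradle c=(584.0,-275.5) 155.1x103.1 long-axis -0.373 rad, z med 13.8 n=599
[[-3. 53. 42. 39. 45. 45. 43. 47. 49. 47. 51. 59. 50. 58. 55. 55. 56. 59.]
 [ 2. 54.  9.  4.  5.  8.  9. 16. 14. 11. 25. 15. 19. 23. 31. 23. 25. 55.]
[... 3964 characters left out ...]
7. -1.  1.  2.  1.  1. -0.  1. -1. -1.  5. -6. 78. 84. 13. 21.  2.]
 [ 2. -1. 79. 87.  2. -0.  4.  2. -3.  3. -0.  1.  0.  1. 86. 88. -2.  2.  2.]
 [-4.  1. 86. 81. 85. 85. -2. -1. -2. -2. -1. -0. -2. -1. 80. 85.  2. -3.  4.]
 [ 1. -3.  3. 89. 82. 81. 83. 92. 86. -4.  3.  4. -1.  6. 88. 79.  7.  2. -4.]
 [ 6.  3.  3. -3.  3. -5. 81. 86. 85. 89. 85. 82.  1. -7. 86. -4.  3. -3.  2.]
 [ 4.  4.  4. -0.  1. -3.  4. -2. 78. 84. 85. 85. 88. 91. 86. -1. -1.  1. -1.]
 [nan  6. -5. -1. -1. -0. -2.  4. -4. -1. -3. 77. 90. 92. 81.  1.  3.  0.  4.]
 [-1. -1.  2. -0.  8. -0.  2.  0.  1.  6.  2. -1.  3. -0. 78. -2. -7.  5. -6.]
 [ 2. -2. -6. -4. -1.  0.  2.  5. -1.  2. -1.  3.  0. -3.  5.  0. -1.  1. -3.]]
```

View pics/crop.png

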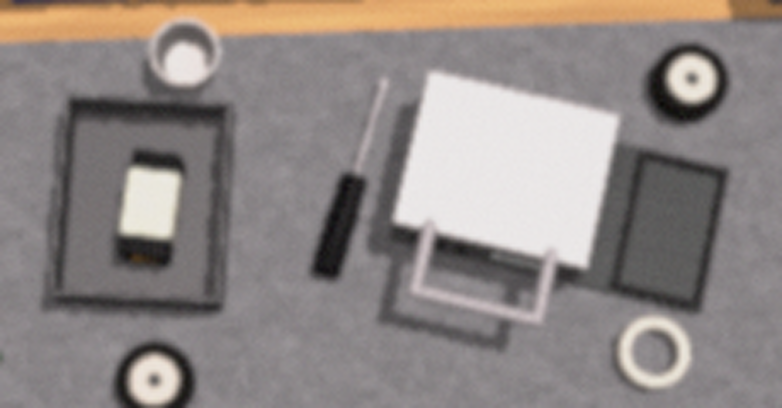

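The crop shows the black block with paper wrap and a brass end contact at (150,205) in the bin, so that is the pack. Measured at 91x42 mm with its top at 44 mm, it matches. Before moving, I'm cross-checking the pack, plate and cradle rim, using dark-rim pixels for the rim.

```bash
python3 - <<'E'
from h import *
def fit(m,P,lo,hi,name):
    q=P[m&(P[...,2]>lo)&(P[...,2]<hi)]
    print(name,rect(q))
def ray(c,pts,z):
    f=210/np.tan(np.radians(float(c["vfov"]))/2); pts=np.array(pts,float)
    d=np.c_[(pts[:,0]-c["cx"])/f,-(pts[:,1]-c["cy"])/f,-np.ones(len(pts))]@c["T"][:3,:3].T
    o=c["T"][:3,3]; return o+d*((z-o[2])/d[:,2])[:,None]
for n,pk,cr,cv in(("top",(208,188,238,236),(358,193,396,243),(285,165,370,232)),("scene",(305,210,333,238),(160,254,196,296),(190,226,270,275))):
    c=np.load(n+"0.npz"); P=cloud(c); g=c["pixels"].max(-1)
    M=lambda b:(lambda m:(m.__setitem__((slice(b[1],b[3]),slice(b[0],b[2])),True),m)[1])(np.zeros(g.shape,bool))
    fit(M(pk),P,.036,.05,n+" pack")
    # dark cradle rim: largest dark component, projected at rim-top height
    m=(M(cr)&(g<50)).astype(np.uint8); k,l,s,_=cv2.connectedComponentsWithStats(m); i=1+s[1:,4].argmax()
    v,u=np.where(l==i); print(n,"rim",rect(ray(c,np.c_[u,v],.016)))
    m=(M(cv)&(g>170)).astype(np.uint8); k,l,s,_=cv2.connectedComponentsWithStats(cv2.morphologyEx(m,cv2.MORPH_OPEN,np.ones((9,9)))); i=1+s[1:,4].argmax()
    v,u=np.where(l==i); print(n,"plate",rect(ray(c,np.c_[u,v],.083)))
E
```

```text
top pack c=(621.5,151.1) 91.1x43.0 long-axis -0.167 rad, z med 43.9 n=471
top rim c=(647.1,-299.5) 2.9x0.0 long-axis 1.537 rad, z med 16.0 n=2
top plate c=(634.5,-141.1) 160.6x132.9 long-axis 1.298 rad, z med 83.0 n=2689
scene pack c=(639.2,134.8) 129.1x76.3 long-axis -0.544 rad, z med 44.6 n=347
scene rim c=(617.5,-294.5) 79.2x73.1 long-axis -0.282 rad, z med 16.0 n=112
scene plate c=(623.1,-140.0) 172.7x166.8 long-axis 1.286 rad, z med 83.0 n=2537
```

```bash
python3 -m crank '{"steps":[[[0.5,0.97,0],[0,0,1]],[[0.5,0.97,0],[0,0,1]],[[0.5,0.97,0],[0,0,1]],[[0.5,0.97,0],[0,0,1]],[[0.5,0.97,0],[0,0,1]],[[0.5,0.97,0],[0,0,1]],[[0.5,0.97,0],[0,0,1]],[[0.5,0.97,0],[0,0,1]],[[0.5,0.97,0],[0,0,1]],[[0.5,0.97,0],[0,0,1]]]}' 66; python3 -c "
from bench import monitor;s=monitor.read_state();print(s['joint_positions'].round(2))"
```

```text
time: 0.93
ee_pos: [0.3702, -0.3311, 0.2223]
eef_rot: [0.802, 0.597, -0.0, -0.0]
ft_force: [1.0, 0.1, -0.2]
width: 0.0659
grip_force: 0.0
[ 0.95  0.07 -0.33  1.78  0.02  1.3   0.33]
```

```bash
python3 -m crank '{"steps":[[[0.5,0.97,0],[0,0,0.98]],[[0.5,0.97,0],[0,0,0.98]],[[0.5,0.97,0],[0,0,0.98]],[[0.5,0.97,0],[0,0,0.98]],[[0.5,0.97,0],[0,0,0.98]],[[0.5,0.97,0],[0,0,0.98]],[[0.5,0.97,0],[0,0,0.98]],[[0.5,0.97,0],[0,0,0.98]],[[0.5,0.97,0],[0,0,0.98]],[[0.5,0.97,0],[0,0,0.98]]]}' >/dev/null; python3 -m crank '{"steps":[[[0.5,0.97,0],[0,0,0.98]],[[0.5,0.97,0],[0,0,0.98]],[[0.5,0.97,0],[0,0,0.98]],[[0.5,0.97,0],[0,0,0.98]],[[0.5,0.97,0],[0,0,0.98]],[[0.5,0.97,0],[0,0,0.98]],[[0.5,0.97,0],[0,0,0.98]],[[0.5,0.97,0],[0,0,0.97]],[[0.5,0.9,0],[0,0,0.97]],[[0,0,0],[0,0,0]]]}'; python3 - <<'E'
from bench import monitor
from scipy.spatial.transform import Rotation as R
import numpy as np
s=monitor.read_state();print(s['joint_positions'].round(2)); x=R.from_quat(s['eef_rot']).as_matrix()[:,0];print(s['ee_pos'],np.arctan2(x[1],x[0]))
from h import *
for n,b in(("top",(352,188,400,248)),("scene",(155,250,202,300))):
    c=np.load(n+"0.npz");print(n);print(c["pixels"].max(-1)[b[1]:b[3]:3,b[0]:b[2]:2])
E
```

```text
time: 2.6
ee_pos: [0.6077, 0.1318, 0.2217]
eef_rot: [0.116, 0.993, 0.002, -0.001]
ft_force: [-0.1, 0.5, -0.3]
width: 0.066
grip_force: 0.0
[ 0.31  0.44 -0.8   1.44  0.31  1.4   0.84]
[0.60768715 0.13180117 0.22173042] 2.9091169309170284
top
[[232 233 233 234 222 146 137 138 140 140 139 140 138 133 135 136 142 142
  144 141 132 136 137 135]
 [233 233 234 234 198 122 125 136 138 137 133 136 134 143 142 143 139 140
  135 137 136 136 133 133]
 [234 233 234 230 144  88  92  89  78  85  96 114 123 132 135 139 141 141
  139 136 136 138 138 135]
 [235 234 234 216 111  85  91  79  50  68  66  62  52  58  62  83 100 113
  126 130 132 135 137 140]
 [235 234 234 194  93  85  91  68  58  86  90  88  88  88  80  73  64  50
   52  54  64 105 139 140]
 [232 235 231 148  90  93  89  56  68  89  91  91  90  93  93  93  89  89
   92  75  56 116 132 131]
 [234 233 219 119  93  91  80  55  81  91  94  90  92  89  90  95  93  91
   93  70  70 129 134 134]
 [232 234 195  99  94  95  80  64  89  97  95  91  90  92  89  92  92  97
   91  61 100 137 130 138]
 [235 232 151  90  90  92  64  71  94  90  94  94  
[... 2185 characters left out ...]
73 172 148  58  63  88  88  90  90  92  90  89  92  89  91  89  83
   49  69  87  89  90  87]
 [168 168 170 146  64  57  86  89  89  86  87  88  88  89  90  89  87  85
   55  59  84  85  86  85]
 [179 174 173 164  83  55  84  88  87  89  88  88  89  88  87  85  81  72
   49  47  81  86  89  86]
 [179 177 179 170  92  53  83  82  80  72  64  57  51  42  32  26  27  30
   37  56  81  82  82  81]
 [177 169 167 159  92  33  33  28  28  30  37  42  52  62  67  70  78  85
   96 110 131 144 153 161]
 [173 168 169 166 110  61  66  69  73  80  95 110 117 138 148 154 160 161
  169 170 178 173 170 170]
 [179 168 171 173 154 139 142 156 168 173 177 172 149 115  95  72  65  73
   99 145 170 177 174 171]]
```

```bash
python3 -m crank '{"steps":[[[0.55,0.77,-1],[0,0,0.8]],[[0,0,-1],[0,0,0]],[[0,0,-1],[0,0,0]],[[0,0,-1],[0,0,0]],[[0,0,0],[0,0,0]]]}'; python3 - <<'E'
from bench import monitor
from scipy.spatial.transform import Rotation as R
from h import *
s=monitor.read_state();print(s['joint_positions'].round(2)); x=R.from_quat(s['eef_rot']).as_matrix()[:,0];print(s['ee_pos'],np.arctan2(x[1],x[0]))
def ray(c,pts,z):
    f=210/np.tan(np.radians(float(c["vfov"]))/2); pts=np.array(pts,float)
    d=np.c_[(pts[:,0]-c["cx"])/f,-(pts[:,1]-c["cy"])/f,-np.ones(len(pts))]@c["T"][:3,:3].T
    o=c["T"][:3,3]; return o+d*((z-o[2])/d[:,2])[:,None]
for n,(a,b,d,e) in(("top",(357,193,396,243)),("scene",(155,254,196,297))):
    c=np.load(n+"0.npz"); g=c["pixels"].max(-1)[b:e,a:d]
    for t in(70,78):
        k,l,st,_=cv2.connectedComponentsWithStats((g<t).astype(np.uint8)); i=1+st[1:,4].argmax()
        v,u=np.where(l==i); print(n,t,rect(ray(c,np.c_[u+a,v+b],.016)))
E
```

```text
time: 3.02
ee_pos: [0.6185, 0.1442, 0.1171]
eef_rot: [0.087, 0.996, -0.001, -0.004]
ft_force: [-1.1, -1.1, -0.9]
width: 0.0659
grip_force: 0.0
[ 0.26  0.55 -0.77  1.52  0.39  1.24  0.83]
[0.61852603 0.14416875 0.11710458] 2.967846960959477
top 70 c=(590.7,-282.0) 124.0x76.0 long-axis -0.273 rad, z med 16.0 n=282
top 78 c=(590.7,-281.4) 125.4x78.6 long-axis -0.280 rad, z med 16.0 n=375
scene 70 c=(597.1,-288.0) 129.2x76.8 long-axis -0.280 rad, z med 16.0 n=389
scene 78 c=(597.8,-287.8) 131.8x77.9 long-axis -0.276 rad, z med 16.0 n=481
```

```bash
cat > st.py <<'E'
from bench import monitor
from scipy.spatial.transform import Rotation as R
import numpy as np
s=monitor.read_state();M=R.from_quat(s['eef_rot']).as_matrix();x=M[:,0]
print(s['time'],'q',s['joint_positions'].round(2),'p',(s['ee_pos']*1000).round(1),'yaw',np.arctan2(x[1],x[0]).round(3),'z',M[:,2].round(3),'F',s['ft_force'].round(1),'w',round(s['width']*1000,1),'g',round(s['grip_force'],1))
E
python3 -m crank '{"steps":[[[0.12,0.28,-0.8],[0,0,0.1]],[[0,0,-0.8],[0,0,0]],[[0,0,0],[0,0,0]],[[0,0,0],[0,0,0]]]}' >/dev/null; python3 st.py
```

```text
3.35 q [ 0.24  0.59 -0.75  1.54  0.43  1.18  0.81] p [624.1 152.3  83.1] yaw 2.977 z [-0.001 -0.    -1.   ] F [1.4 0.5 1.1] w 66.0 g 0.0
```

```bash
python3 -m crank '{"steps":[[[-0.1,-0.05,-0.5],[0,0,0]],[[0,0,-0.7],[0,0,0]],[[0,0,-0.7],[0,0,0]],[[0,0,-0.6],[0,0,0]],[[0,0,0],[0,0,0]],[[0,0,0],[0,0,0]],[[0,0,0],[0,0,0]]]}' >/dev/null; python3 st.py
```

```text
3.9333 q [ 0.22  0.66 -0.72  1.58  0.48  1.08  0.78] p [622.4 151.8  21.2] yaw 2.977 z [ 0.001  0.001 -1.   ] F [-0.4 -0.3  0.3] w 66.2 g 0.0
```

```bash
python3 -m crank '{"steps":[[[0,0,-0.12],[0,0,0]],[[0,0,0],[0,0,0]]]}' >/dev/null; python3 -m crank '{"steps":[[[0,0,0],[0,0,0]],[[0,0,0],[0,0,0]],[[0,0,0],[0,0,0]],[[0,0,0],[0,0,0]],[[0,0,0],[0,0,0]],[[0,0,0],[0,0,0]],[[0,0,0],[0,0,0]],[[0,0,0],[0,0,0]]]}' 30 30 >/dev/null; python3 st.py
```

```text
4.7667 q [ 0.22  0.66 -0.72  1.59  0.48  1.07  0.78] p [621.8 151.3  17.2] yaw 2.977 z [ 0. -0. -1.] F [-0.9 -2.7  2.9] w 42.1 g 30.0
```

```bash
python3 -m crank '{"steps":[[[0,0,0.3],[0,0,0]],[[0,0,0.6],[0,0,0]],[[0,0,0.8],[0,0,0]],[[0,0,0.8],[0,0,0]],[[0,0,0.8],[0,0,0]],[[0,0,0.8],[0,0,0]],[[0,0,0.6],[0,0,0]],[[0,0,0.4],[0,0,0]],[[0,0,0],[0,0,0]]]}' >/dev/null; python3 st.py
python3 - <<'E'
from bench import cams
from h import *
c=cams.camera("scene");cv2.imwrite("pics/lift.png",c["pixels"][120:320,130:400])
E
```

```text
5.5167 q [ 0.26  0.53 -0.78  1.48  0.38  1.28  0.84] p [622.8 152.3 147.8] yaw 2.977 z [ 0.004  0.001 -1.   ] F [-0.2  1.  -1.1] w 41.8 g 30.0
```

View pics/lift.png

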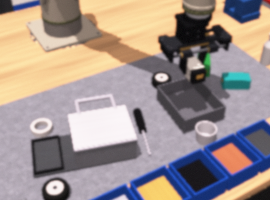

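The pack is held between the fingers at (196,72) in the crop, and the bin is empty. I'm carrying it over to the cradle.

```bash
python3 -m crank '{"steps":[[[-0.06,-0.4,0],[0,0,-0.06]],[[-0.06,-0.8,0],[0,0,-0.06]],[[-0.06,-0.9,0],[0,0,-0.06]],[[-0.06,-0.9,0],[0,0,-0.06]],[[-0.06,-0.9,0],[0,0,-0.06]],[[-0.06,-0.9,0],[0,0,-0.06]],[[-0.06,-0.9,0],[0,0,-0.06]],[[-0.06,-0.9,0],[0,0,-0.06]],[[-0.06,-0.9,0],[0,0,-0.06]],[[-0.06,-0.9,0],[0,0,-0.06]]]}' >/dev/null; python3 -m crank '{"steps":[[[-0.06,-0.9,0],[0,0,-0.06]],[[-0.06,-0.9,0],[0,0,-0.06]],[[-0.06,-0.9,0],[0,0,-0.06]],[[-0.06,-0.9,0],[0,0,-0.06]],[[-0.06,-0.9,0],[0,0,-0.06]],[[-0.06,-0.9,0],[0,0,-0.06]],[[-0.06,-0.9,0],[0,0,-0.06]],[[-0.06,-0.9,0],[0,0,-0.06]],[[-0.06,-0.9,0],[0,0,-0.06]],[[-0.06,-0.6,0],[0,0,-0.06]]]}'>/dev/null;  python3 -m crank '{"steps":[[[0,0,0],[0,0,0]],[[0,0,0],[0,0,0]]]}'>/dev/null;python3 st.py
```

```text
7.4 q [ 0.83  0.52 -0.65  1.45  0.32  1.27  1.46] p [ 590.8 -276.8  143.5] yaw 2.871 z [-0.001  0.001 -1.   ] F [-0.2  0.6 -1.9] w 41.8 g 30.0
```

```bash
python3 -m crank '{"steps":[[[0.11,-0.35,-0.4],[0,0,-0.06]],[[0,0,-0.8],[0,0,0]],[[0,0,-0.8],[0,0,0]],[[0,0,-0.8],[0,0,0]],[[0,0,-0.8],[0,0,0]],[[0,0,-0.5],[0,0,0]],[[0,0,0],[0,0,0]],[[0,0,0],[0,0,0]],[[0,0,0],[0,0,0]]]}' >/dev/null;python3 st.py
python3 - <<'E'
from bench import cams
from h import *
c=cams.camera("scene");np.savez("s1.npz",**c);cv2.imwrite("pics/pre.png",cv2.resize(c["pixels"][210:330,130:300],None,fx=4,fy=4,interpolation=cv2.INTER_CUBIC))
E
```

```text
8.15 q [ 0.82  0.63 -0.61  1.52  0.39  1.11  1.42] p [ 595.4 -284.6   43.2] yaw 2.868 z [ 0.002 -0.    -1.   ] F [-0.1  0.4 -0.6] w 41.9 g 30.0
```

View pics/pre.png

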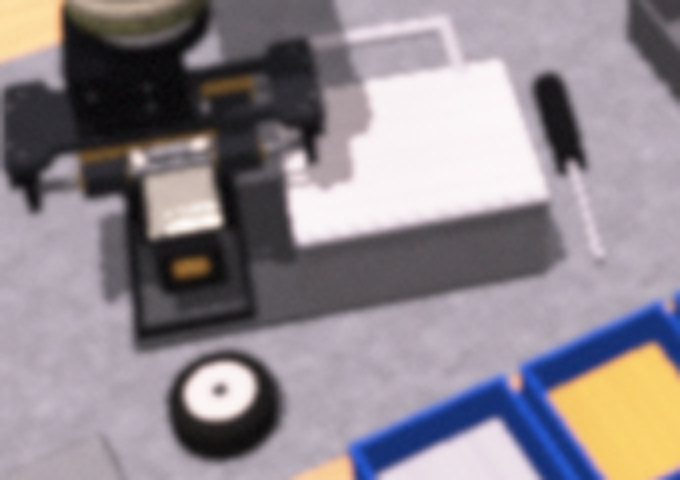

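The pack hangs over the cradle between its rims, with its end contact at (190,267). A side part of the gripper hangs low near the cover edge at about (315,150), so I'm checking its height before lowering.

```bash
python3 - <<'E'
from h import *
c=np.load("s1.npz");P=cloud(c)*1000;g=c["pixels"].max(-1)
o=np.array([595.4,-284.6]);X=np.array([.962,-.273]);Y=np.array([.273,.962])
d=P[...,:2]-o; sx=d@X; sy=d@Y; z=P[...,2]
for lo in range(-115,116,10):
    m=(sy>=lo)&(sy<lo+10)&(abs(sx)<45)&(z>(90 if lo>40 else 25))&(z<200)
    if m.any(): print(lo,m.sum(),"z 2%/10%:",np.percentile(z[m],[2,10,50]).round(0),"dark-low:",np.percentile(z[m&(g<90)],[2,10]).round(0) if (m&(g<90)).any() else "")
E
```

```text
-105 8 z 2%/10%: [153. 154. 155.] dark-low: 
-95 120 z 2%/10%: [126. 145. 156.] dark-low: [132. 145.]
-85 136 z 2%/10%: [118. 128. 156.] dark-low: [124. 130.]
-75 112 z 2%/10%: [128. 132. 156.] dark-low: [130. 154.]
-65 88 z 2%/10%: [128. 131. 156.] dark-low: [151. 153.]
-55 103 z 2%/10%: [122. 126. 147.] dark-low: [123. 128.]
-45 118 z 2%/10%: [121. 129. 154.] dark-low: [122. 130.]
-35 167 z 2%/10%: [ 54.  73. 138.] dark-low: [54. 71.]
-25 185 z 2%/10%: [38. 66. 94.] dark-low: [35. 63.]
-15 189 z 2%/10%: [38. 68. 73.] dark-low: [34. 61.]
-5 193 z 2%/10%: [44. 68. 73.] dark-low: [35. 66.]
5 181 z 2%/10%: [44. 68. 73.] dark-low: [39. 61.]
15 188 z 2%/10%: [ 41.  59. 129.] dark-low: [36. 53.]
25 153 z 2%/10%: [ 53.  72. 138.] dark-low: [52. 71.]
35 118 z 2%/10%: [121. 130. 138.] dark-low: [120. 129.]
45 111 z 2%/10%: [122. 128. 139.] dark-low: [122. 128.]
55 67 z 2%/10%: [126. 129. 150.] dark-low: [128. 129.]
65 104 z 2%/10%: [127. 131. 156.] dark-low: [144. 153.]
75 123 z 2%/10%: [119. 129. 156.] dark-low: [123. 131.]
85 103 z 2%/10%: [124. 144. 156.] dark-low: [143. 151.]
```

Its lowest point is about 118 mm, which leaves 13 mm over the cover after the descent. Lowering gently.

```bash
python3 -m crank '{"steps":[[[-0.06,-0.04,-0.3],[0,0,0]],[[0,0,-0.25],[0,0,0]],[[0,0,-0.15],[0,0,0]],[[0,0,0],[0,0,0]],[[0,0,0],[0,0,0]],[[0,0,0],[0,0,0]]]}' >/dev/null;python3 st.py;python3 -m crank '{"steps":[[[0,0,-0.08],[0,0,0]],[[0,0,0],[0,0,0]],[[0,0,0],[0,0,0]]]}' >/dev/null;python3 st.py
```

```text
8.7 q [ 0.81  0.65 -0.6   1.53  0.4   1.08  1.42] p [ 593.2 -285.7   24.7] yaw 2.867 z [ 0.  0. -1.] F [-0.1 -0.5 -1.5] w 41.9 g 30.0
8.95 q [ 0.81  0.65 -0.6   1.54  0.4   1.08  1.42] p [ 593.  -285.7   22.6] yaw 2.867 z [-0.  0. -1.] F [-0.4  0.1 -0.8] w 41.9 g 30.0
```

```bash
for i in 1 2 3; do python3 -m crank '{"steps":[[[0,0,-0.03],[0,0,0]],[[0,0,0],[0,0,0]],[[0,0,0],[0,0,0]]]}' >/dev/null;python3 st.py; done
```

```text
9.2 q [ 0.81  0.65 -0.6   1.54  0.4   1.08  1.42] p [ 593.  -285.7   21.8] yaw 2.867 z [-0.  0. -1.] F [-0.2 -0.4 -1.9] w 41.6 g 30.0
9.45 q [ 0.81  0.65 -0.6   1.54  0.4   1.07  1.42] p [ 593.2 -285.8   21.2] yaw 2.867 z [ 0. -0. -1.] F [-0.5  0.8  0. ] w 41.8 g 30.0
9.7 q [ 0.81  0.65 -0.6   1.54  0.4   1.07  1.42] p [ 593.2 -285.8   21.2] yaw 2.867 z [ 0. -0. -1.] F [-2.8  1.3  5.7] w 41.9 g 30.0
```

The pack touches down at the expected 21.2 mm with 5.7 N. Releasing and backing off.

```bash
python3 -m crank '{"steps":[[[0,0,0],[0,0,0]],[[0,0,0],[0,0,0]],[[0,0,0],[0,0,0]],[[0,0,0],[0,0,0]],[[0,0,0],[0,0,0]]]}' 64 >/dev/null;python3 st.py; python3 -m crank '{"steps":[[[0,0,0.3],[0,0,0]],[[0,0,0.5],[0,0,0]],[[0,0,0.8],[0,0,0]],[[0,0,1],[0,0,0]],[[0,0,1],[0,0,0]],[[0,0,1],[0,0,0]],[[0,0,1],[0,0,0]],[[0,0,0.5],[0,0,0]],[[0,0,0],[0,0,0]]]}' >/dev/null; python3 st.py
python3 - <<'E'
from bench import cams
from h import *
c=cams.camera("scene");np.savez("s2.npz",**c);cv2.imwrite("pics/rel.png",cv2.resize(c["pixels"][210:330,130:300],None,fx=4,fy=4,interpolation=cv2.INTER_CUBIC))
c=cams.camera("top");np.savez("t2.npz",**c)
E
```

```text
10.1167 q [ 0.81  0.66 -0.6   1.54  0.4   1.07  1.42] p [ 593.  -285.7   20.2] yaw 2.867 z [-0.  0. -1.] F [-0.2 -0.9 -0.4] w 62.0 g 0.0
10.8667 q [ 0.84  0.51 -0.65  1.4   0.31  1.33  1.48] p [ 594.7 -286.1  177.2] yaw 2.867 z [ 0.005 -0.003 -1.   ] F [ 0.2 -0.2  0.5] w 63.9 g 0.0
```

View pics/rel.png

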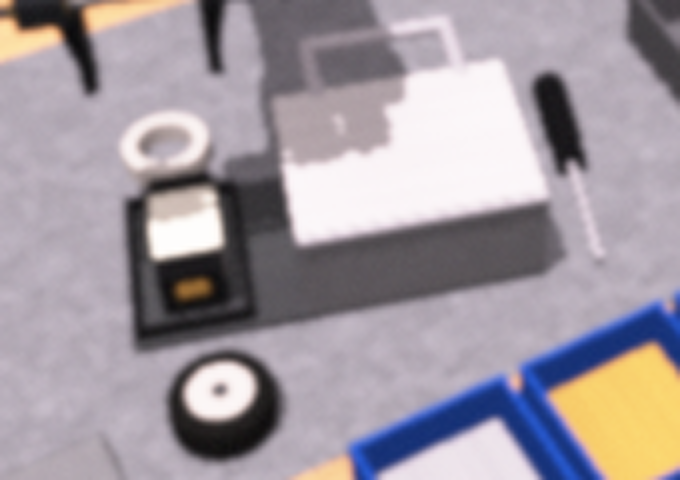

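The pack sits free in the cradle, with its contact at (192,288) and rims on all sides. Next I confirm its height and pose, and refine the bar position.

```bash
python3 - <<'E'
from h import *
H=np.array([.6975,-.1595]);X=np.array([.9624,-.2715]);Y=np.array([.2715,.9624])
for f in("s2","scene0","top0"):
    c=np.load(f+".npz");P=cloud(c);d=P[...,:2]-H;sx=d@X;sy=d@Y;z=P[...,2]
    if f=="s2": 
        m=(z>.042)&(z<.055)&(abs(sx+.065)<.06)&(abs(sy+.15)<.05); print("pack",rect(P[m]),"station xy off",(sx[m].mean()+.065)*1e3,(sy[m].mean()+.15)*1e3)
    m=(z>.072)&(z<.1)&(sx<-.165)&(sx>-.2)&(abs(sy)<.065)
    print(f,"bar",rect(P[m]),"sx",np.median(sx[m&(abs(sy)<.035)])*1e3,"sy range",np.percentile(sy[m],[1,99])*1e3)
    m=(z>.076)&(z<.09)&(sx>-.125)&(abs(sx)<.14)&(abs(sy)<.1); print(" plate sx",np.percentile(sx[m],[1,99])*1e3,"sy",np.percentile(sy[m],[1,99])*1e3)
E
```

```text
pack c=(594.0,-286.2) 93.7x42.4 long-axis -0.273 rad, z med 48.9 n=438 station xy off 4.385274855465631 -0.06752931771564219
s2 bar c=(527.4,-113.7) 110.1x21.2 long-axis 1.287 rad, z med 84.9 n=171 sx -178.48708791586478 sy range [-56.40326337  50.87011731]
 plate sx [-123.60469533    2.13354739] sy [-80.63342903  75.74807819]
scene0 bar c=(527.2,-113.6) 109.6x22.0 long-axis 1.302 rad, z med 84.9 n=171 sx -178.8818639452412 sy range [-55.95689956  51.01210519]
 plate sx [-123.97762514    2.46078278] sy [-80.5919266   75.50856609]
top0 bar c=(527.2,-111.5) 110.6x23.2 long-axis 1.296 rad, z med 84.6 n=215 sx -182.6701650597416 sy range [-54.30811556  54.65178337]
 plate sx [-124.03337366   -0.27211519] sy [-78.6505452   77.70307788]
```

Pack confirmed: top at 48.9 mm, centred to within a few mm, axis aligned. Moving to the bar with a 90° turn.

```bash
python3 -m crank '{"steps":[[[-0.15,0.39,0],[0,0,-1]],[[-0.15,0.39,0],[0,0,-1]],[[-0.15,0.39,0],[0,0,-1]],[[-0.15,0.39,0],[0,0,-1]],[[-0.15,0.39,0],[0,0,-1]],[[-0.15,0.39,0],[0,0,-1]],[[-0.15,0.39,0],[0,0,-1]],[[-0.15,0.39,0],[0,0,-1]],[[-0.15,0.39,0],[0,0,-1]],[[-0.15,0.39,0],[0,0,-1]]]}' 40 >/dev/null; python3 -m crank '{"steps":[[[-0.16,0.39,0],[0,0,-1]],[[-0.16,0.39,0],[0,0,-1]],[[-0.16,0.39,0],[0,0,-1]],[[-0.16,0.39,0],[0,0,-1]],[[-0.16,0.39,0],[0,0,-1]],[[-0.16,0.39,0],[0,0,-1]],[[-0.16,0.39,0],[0,0,-1]],[[-0.16,0.39,0],[0,0,-1]],[[0,0,0],[0,0,0]],[[0,0,0],[0,0,0]]]}' >/dev/null; python3 st.py
```

```text
12.6333 q [ 0.59  0.21 -0.53  1.74  0.11  1.22 -0.24] p [ 522.9 -110.1  171.8] yaw 1.3 z [-0.002  0.    -1.   ] F [ 0.6  0.  -0. ] w 40.0 g 0.0
```

```bash
python3 -m crank '{"steps":[[[0.06,-0.06,-0.5],[0,0,-0.04]],[[0,0,-0.8],[0,0,0]],[[0,0,-0.8],[0,0,0]],[[0,0,-0.5],[0,0,0]],[[0,0,0],[0,0,0]],[[0,0,0],[0,0,0]]]}' >/dev/null; python3 st.py; python3 - <<'E'
from bench import cams
from h import *
c=cams.camera("scene");cv2.imwrite("pics/bar.png",cv2.resize(c["pixels"][170:290,150:320],None,fx=4,fy=4,interpolation=cv2.INTER_CUBIC))
E
```

```text
13.1333 q [ 0.58  0.28 -0.52  1.81  0.16  1.09 -0.27] p [ 524.6 -112.1  107. ] yaw 1.293 z [-0.002  0.001 -1.   ] F [ 0.2 -0.2  0.5] w 39.8 g 0.0
```

View pics/bar.png

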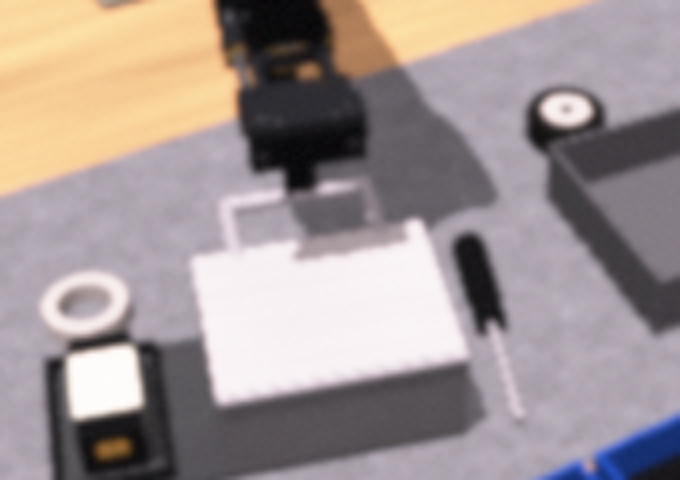

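The fingers straddle the bar's middle at (300,190). Going down and closing.

```bash
python3 -m crank '{"steps":[[[0,0,-0.6],[0,0,0]],[[0,0,-0.7],[0,0,0]],[[0,0,-0.5],[0,0,0]],[[0,0,0],[0,0,0]],[[0,0,0],[0,0,0]]]}' >/dev/null; python3 st.py; python3 -m crank '{"steps":[[[0,0,0],[0,0,0]],[[0,0,0],[0,0,0]],[[0,0,0],[0,0,0]],[[0,0,0],[0,0,0]],[[0,0,0],[0,0,0]],[[0,0,0],[0,0,0]],[[0,0,0],[0,0,0]],[[0,0,0],[0,0,0]]]}' 5 20 >/dev/null; python3 st.py
```

```text
13.6 q [ 0.56  0.34 -0.51  1.85  0.19  1.   -0.3 ] p [ 525.1 -111.7   63.1] yaw 1.293 z [-0.  0. -1.] F [-0.3  0.3  0. ] w 40.0 g 0.0
14.2667 q [ 0.56  0.34 -0.51  1.85  0.19  1.01 -0.3 ] p [ 523.2 -111.2   62.9] yaw 1.293 z [-0.004  0.    -1.   ] F [-10.3   1.9  10.7] w 11.3 g 20.0
```

The bar is gripped at 11.3 mm width. Raising the cover along its arc in half-steps, first to 30°, then checking.

```bash
python3 -m crank '{"steps":[[[0.025,-0.007,0.376],[0,0,0]],[[0.025,-0.007,0.376],[0,0,0]],[[0.06,-0.018,0.371],[0,0,0]],[[0.06,-0.018,0.371],[0,0,0]],[[0.1,-0.028,0.362],[0,0,0]],[[0.1,-0.028,0.362],[0,0,0]],[[0.135,-0.038,0.35],[0,0,0]],[[0.135,-0.038,0.35],[0,0,0]],[[0.17,-0.048,0.333],[0,0,0]],[[0.17,-0.048,0.333],[0,0,0]]]}'; python3 st.py
```

```text
time: 15.1
ee_pos: [0.5462, -0.1178, 0.1525]
eef_rot: [0.798, 0.603, -0.003, -0.003]
ft_force: [-16.8, 3.4, 6.6]
width: 0.0114
grip_force: 20.0
15.1 q [ 0.57  0.29 -0.52  1.7   0.15  1.2  -0.26] p [ 546.2 -117.8  152.5] yaw 1.293 z [-0.008  0.001 -1.   ] F [-16.8   3.4   6.6] w 11.4 g 20.0
```

Radial force is about 17 N, so the commanded path is 2–3 mm too close to the hinge. I'll bias the rest slightly outward.

```bash
python3 -m crank '{"steps":[[[0.15,-0.042,0.31],[0,0,0]],[[0.15,-0.042,0.31],[0,0,0]],[[0.233,-0.066,0.289],[0,0,0]],[[0.233,-0.066,0.289],[0,0,0]],[[0.26,-0.074,0.262],[0,0,0]],[[0.26,-0.074,0.262],[0,0,0]],[[0.285,-0.08,0.233],[0,0,0]],[[0.285,-0.08,0.233],[0,0,0]],[[0.3,-0.086,0.2],[0,0,0]],[[0.3,-0.086,0.2],[0,0,0]]]}'>/dev/null; python3 st.py;python3 -m crank '{"steps":[[[0,0,0],[0,0,0]],[[0,0,0],[0,0,0]],[[0,0,0],[0,0,0]]]}'>/dev/null; python3 st.py
cat > ang.py <<'E'
from bench import cams,monitor
from h import *
H=np.array([.698,-.161]);X=np.array([.9624,-.2715]);Y=np.array([.2715,.9624])
for n in("scene","top"):
    c=cams.camera(n);P=cloud(c);d=P[...,:2]-H;sx=d@X;sy=d@Y;z=P[...,2]-.077
    g=c["pixels"].max(-1)
    m=(g>110)&(abs(sy)<.075)&(sx>-.13)&(sx<.03)&(z>.02)&(z<.12)&((abs(sy)>.03) if n=="top" else True)
    x,y=sx[m],z[m]
    for _ in range(4):
        mu=np.array([x.mean(),y.mean()]);U,S,V=np.linalg.svd(np.c_[x,y]-mu,full_matrices=False);r=(np.c_[x,y]-mu)@V[1];k=abs(r)<.012;x,y=x[k],y[k]
    print(n,len(x),"plate angle deg",np.degrees(np.arctan2(abs(V[0][1]),abs(V[0][0]))).round(1),"dist of plane from hinge mm",(abs(mu@V[1])*1000).round(1),"rms",(r.std()*1e3).round(1))
    cv2.imwrite(f"pics/{n}_end.png",c["pixels"])
    if n=="scene": cv2.imwrite("pics/end.png",cv2.resize(c["pixels"][150:300,130:340],None,fx=3.5,fy=3.5,interpolation=cv2.INTER_CUBIC))
s=monitor.read_state()["ee_pos"]; d=s[:2]-H; b=np.array([-d@X, s[2]+.0187-.077]); print("bar r",np.hypot(*b)*1e3,"ang",np.degrees(np.arctan2(b[1],b[0]))-0.95)
E
python3 ang.py
```

```text
15.9333 q [ 0.53  0.38 -0.5   1.44  0.18  1.37 -0.26] p [ 610.7 -136.1  219.8] yaw 1.293 z [ 0.    -0.001 -1.   ] F [-5.2  1.   5.8] w 11.5 g 20.0
16.1833 q [ 0.53  0.38 -0.5   1.44  0.18  1.37 -0.26] p [ 610.9 -136.1  219.7] yaw 1.293 z [ 0.001 -0.001 -1.   ] F [-9.1  0.1 12. ] w 11.4 g 20.0
scene 2674 plate angle deg 59.6 dist of plane from hinge mm 3.5 rms 1.8
top 171 plate angle deg 58.7 dist of plane from hinge mm 4.3 rms 1.3
bar r 185.0744515362748 ang 59.7075037220159
```

View pics/end.png

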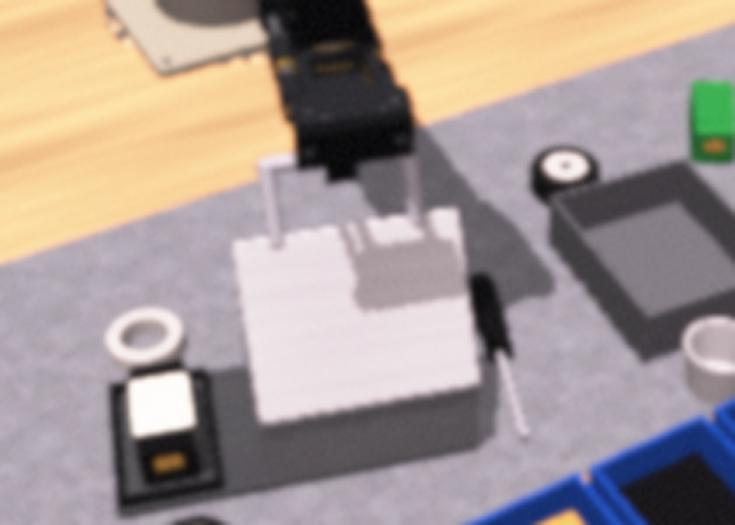

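The cover stands open at about 59.5°, held at the bar, with the pack in the cradle at (165,430) and the other items unmoved. One small trim (+0.5°, easing the radial push), then a settle.

```bash
python3 -m crank '{"steps":[[[0.03,-0.009,0.065],[0,0,0]],[[0,0,0],[0,0,0]],[[0,0,0],[0,0,0]],[[0,0,0],[0,0,0]],[[0,0,0],[0,0,0]],[[0,0,0],[0,0,0]]]}'>/dev/null; python3 st.py; python3 ang.py; python3 - <<'E'
from h import *
from bench import cams
a=np.load("top0.npz")["pixels"].astype(int); b=cams.camera("top")["pixels"].astype(int)
for n,(u,v) in dict(wheel_a=(383,174),wheel_b=(225,262),tape=(372,254),driver=(280,215),pot=(234,166),green=(164,263),turq=(152,219)).items():
    print(n,abs(a-b)[v-14:v+14,u-14:u+14].mean().round(1),end="; ")
E
```

```text
16.7833 q [ 0.53  0.38 -0.5   1.44  0.18  1.37 -0.26] p [ 611.6 -136.4  220.1] yaw 1.293 z [ 0.001 -0.    -1.   ] F [-6.1  0.2  7.9] w 11.6 g 20.0
scene 2662 plate angle deg 59.7 dist of plane from hinge mm 3.5 rms 1.8
top 170 plate angle deg 59.1 dist of plane from hinge mm 4.1 rms 1.3
bar r 185.12716443851838 ang 60.00840610451265
wheel_a 52.9; wheel_b 5.3; tape 37.2; driver 16.6; pot 6.1; green 5.0; turq 5.9;
```

Wheel_a and tape differ in the top view. That could be occlusion by the arm or its shadow, so I'm looking.

View pics/top_end.png

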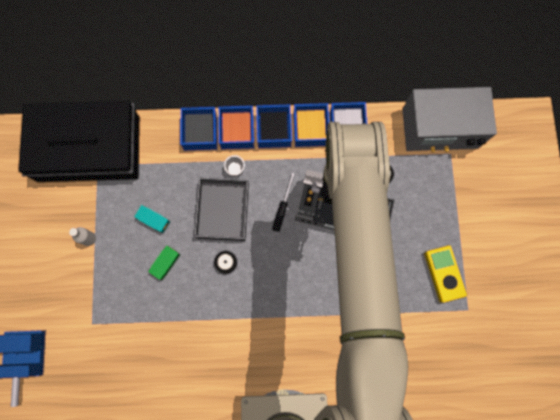

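```bash
python3 - <<'E'
from h import *
a=np.load("scene0.npz")["pixels"].astype(int); b=cv2.imread("pics/scene_end.png").astype(int)
for n,(u,v) in dict(wheel_a=(186,311),tape=(172,246)).items():
    print(n,abs(a-b)[v-14:v+14,u-14:u+14].mean().round(1))
E
```

```text
wheel_a 3.6
tape 20.7
```

The top-view difference is just the arm occluding (340–390, 130–420). In the scene view wheel_a is unchanged. The tape's centre is still at (171,246), and its patch differs because the pack now shows in it. Handing in.

```bash
python3 -c "
from bench import ticket;print(ticket.close_job())"
```

```text
the job is handed in; nothing more can be done
None
```

The job is handed in: the pack lies flat and released in the cradle, and the arm is still holding the cover by its bar at about 60° (59–60° measured), about 17 s into the 58 s limit, with nothing else on the bench seen to have moved.

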